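# Count along the battery rack and push the block battery into the third gap

## Task

Keep the fingers shut and count along the rack's top rail with a fingertip, starting from the end with the taller end plate: touch the rail at the first, then the second, then the third gap (every gap counts, full or empty). Then push the block battery that lies in the rack's front channel along the channel and straight into that third gap until it is fully home against the back wall, and take the fingers away. Only push it, never lift or tip it, and leave the round cell in the channel and the battery already stored in an end gap where they are.

Things in the scene. Friction and masses are not known exactly. Their poses are not given: they have to be found in the camera images.
- rack: grey battery rack fixed to the desk, 104 x 290 mm. Origin: centre of its underside, at desk height. x points from the open front (robot side) to the back, y to the left along the rack, z up. Base plate 4 mm thick. From front to back: a lip at x -52 to -48 mm, top at z 7 mm; the channel; seven dividers (x +6 to +46) and a back wall whose front face is at x +46; these reach z 26 mm.
- rail: straight smooth aluminium bar along the back of the rack on top of the dividers, 12 mm deep, 234 mm long, 8 mm high; fixed to the rack. Origin: centre of its underside, 26 mm above the desk at rack x +46 mm; axes as the rack. Its flat top is at 34 mm above the desk.
- channel (a point): centre of the floor of the front channel: rack x -21, y 0, z 4 mm. The channel runs along rack y over the full 290 mm with open ends, 54 mm across (rack x -48 to +6), between the low lip and the divider noses. Axes as the rack.
- gaps (a point): middle of the line of divider noses, on the floor: rack x +6, y 0, z 4 mm. Six gaps open to the channel here, each 32 mm wide and 40 mm deep, with centres at rack y -95, -57, -19, +19, +57, +95 mm; the seven dividers are 6 mm thick with rounded noses. Axes as the rack.
- tall_end: the taller grey end plate, 46 x 6 mm, top 56 mm above the desk, fixed at one end of the row of dividers (rack x +29, y +121 or -121 mm; which end varies). Counting starts here: the gap nearest it is the first; the centre of the third is 102 mm from this plate's centre. Origin: under its centre at desk height; axes as the rack.
- low_end: the lower grey end plate, 46 x 6 mm, top 34 mm above the desk (level with the rail), at the other end. Origin under its centre at desk height; axes as the rack.
- block_battery: loose block battery, 27 wide, 47 long, 17 mm high, 35 to 65 g, lying across the channel at its left or right end. Origin: centre of its underside; y along its length, roughly to the rack's back (terminals at the -y end). Solid from 21 mm behind the origin to 24 mm ahead along y, 13 mm to each side. Fully home its origin is at rack x +22 mm; its rear then stands 5 mm proud of the divider noses.
- round_cell: bystander: loose fat round cell, 26 mm diameter, 50 mm long, lying across the channel at the other end from the block battery. Origin: centre of its underside, y along its length.
- stored_battery: bystander: a second block battery of the same kind, already home in the end gap at rack y +95 mm (first or sixth gap). Origin as the other's.

How it is judged:
By the outcome, as a careful person would: the job done as asked, in the order asked, and still so for the second after the job is handed in, with the robot touching nothing.
It also fails if it takes over 58 s, if anything falls off the work surface, if the arm or the gripper's body presses on something with over 40 N, if the wrist force passes 120 N, or if a joint passes its speed limit or range.

## Robot

A 6-joint arm with a two-finger parallel gripper is mounted at the origin on the work surface; the furniture and walls round the work are solid. World frame = base frame: x ahead of the robot, y to its left, z up, the work surface at z = 0. Lengths are in m, angles in rad, forces in N, time in s.
With the tool pointing down it reaches from about 0.325 to 1 m from the base axis. Payload 5.1 kg.
Tool frame: the origin (TCP) lies midway between the tips of the shut fingers; the grasp point (between the pads) lies 19 mm behind it (r.pinch_z is the z of the grasp point in the tool frame, in m); z points along the fingers, y is the line along which they close (so a half turn about z gives the same grasp; the last joint's range is limited). The gripper opens to 85 mm and grips with 20 to 120 N. Pads are 22 mm wide; open, the fingers measure 114 mm over their backs; the gripper's body (76 mm by 85 mm) begins 54 mm behind the grasp point. The pads swing forward as they close: fully open they stand 13 mm farther back than shut.
Start: joints at [1.146, 0.124, 1.65, -0, 1.367, -0.083], TCP at [0.218, 0.612, 0.192] pointing down, gripper open.
Joint ranges: [-2.61, 2.61], [-1.02, 2.33], [0.03, 2.71], [-1.35, 4.49], [0.32, 2.68], [-2.91, 2.91]. Speed limits (rad/s): [2.57, 2.57, 3.14, 3.14, 3.14, 3.14].

## Interface

Orientations are given as a unit quaternion [w, x, y, z].
In Python, from cell import r gives the robot as it stands.
- The arm moves only by the shell command python3 jog.py [FORCE], which reads ROWS from standard input. ROWS is a JSON list of rows, 1 to 5 of them, each of 7 numbers: the finger opening in m, then dx, dy, dz in m, then a rotation vector rx, ry, rz in rad; each row shifts and turns the commanded pose from where the row before left it, along the tool's axes as they then stand; what a row does not reach is not made up. A row lasts 1/8 s, in which the tool goes at most 0.0625 m and 0.188 rad, less where a joint would pass 70% of its speed; a pose out of reach is approached as far as the arm can. The fingers move at their own pace and stop on an object; FORCE is the grip in N (left out, the last holds). Time passes only in rows, so rows that do not move let the fingers close. It prints the time, the measured TCP pose, the force, the opening and the grip force at its end. Input that does not fit is refused with a message, and nothing moves.
- r.get_obs(): the state, without advancing time (a new reading comes with each control period).
- r.grab_frame(name): name is "scene" or "top"; returns the picture (384x512x3 uint8, red, green, blue); there is no depth.
- r.camera_model(name): a dict with "intrinsics" (3x3 intrinsics, pixels), "xyz" and "rotation" of the camera in the world. Camera axes: x right, y down, z forward; pixel columns grow to the right and rows downward; lengths in m; the calibration is good to about 2 mm. A picture is of the moment at which its call begins. camera_model takes no time and is no camera call.
- r.sign_off(): hands the job in; it is judged then, once.
The state is a dict: "time": time; "joints": joint angles; "qvel": joint speeds; "effort": joint torques, N m; "tool_pos": TCP position; "tool_rot": TCP orientation; "ft_force": force on the tool from outside, world axes, zero at the start; "ft_torque": the same for the moment, N m; "width": finger opening in m; "finger_force": force on a finger pad.
Only numpy, scipy, OpenCV 4.12 (cv2) and the standard library are available. Lean on these libraries where they do the work, as an engineer would, in place of code of your own. Each camera call takes 0.05 s, during which the arm holds its last target. There are 200 camera calls.

## Working session

There is one attempt and no reset: what is moved stays moved. The work goes in short steps, Python scripts to look and compute and a shell command to move; the robot and the scene stay as the last step left them, time stands still between calls to the robot, and variables do not carry over. Pictures are saved under pics/ and viewed, at most 10 in all, crops included, and the job is handed in when it is done.

```bash
ls; mkdir -p pics
python3 - <<'E'
from cell import r
import cv2
for n in("scene","top"):
    cv2.imwrite(f"pics/{n}0.png",r.grab_frame(n)[:,:,::-1]); print(n,r.camera_model(n))
o=r.get_obs(); print(o)
E
```

```text
cell.py
jog.py
pics
scene {'intrinsics': array([[494.2551942 ,   0.        , 258.11721447],
       [  0.        , 494.2551942 , 194.47683674],
       [  0.        ,   0.        ,   1.        ]]), 'xyz': array([-0.01768463, -0.30904728,  0.70655968]), 'rotation': array([-0.34434126,  0.83520006, -0.39858668,  0.15810951])}
top {'intrinsics': array([[408.58348252,   0.        , 256.53244127],
       [  0.        , 408.58348252, 193.40833468],
       [  0.        ,   0.        ,   1.        ]]), 'xyz': array([0.43196778, 0.14388242, 0.88089138]), 'rotation': array([ 0.02006615, -0.69963016,  0.71313904, -0.03934087])}
{'time': 0.1, 'joints': array([ 1.14642156e+00,  1.24431124e-01,  1.65153232e+00, -1.22575041e-05,
        1.36746799e+00, -8.26181651e-02]), 'qvel': array([ 3.13381732e-04,  6.75994035e-05, -2.72458329e-03,  2.18922236e-03,
       -7.26312407e-04,  1.50007000e-03]), 'effort': array([ 2.27974915e-04, -4.24934077e+01, -3.66650784e+01, -1.02468009e-04,
        4.00936944e-03, -2.65962228e-05]), 'tool_pos': array([0.21763154, 0.61183334, 0.19068469]), 'tool_rot': array([-2.24764764e-04,  1.70046627e-01,  9.85435589e-01, -8.91513948e-04]), 'ft_force': array([ 0.86566788, -0.46624051,  0.77396892]), 'ft_torque': array([-0.05706344,  0.07384535, -0.02072008]), 'finger_force': 0.0, 'width': 0.08556697257321036}
```

View pics/scene0.png

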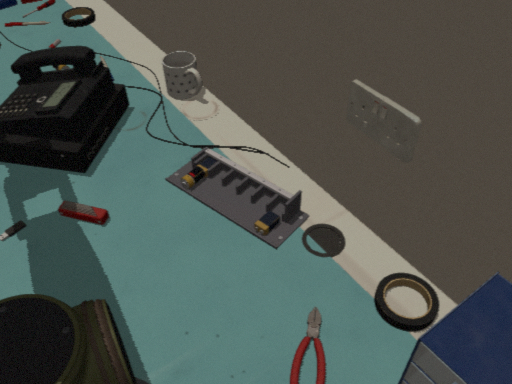

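View pics/top0.png

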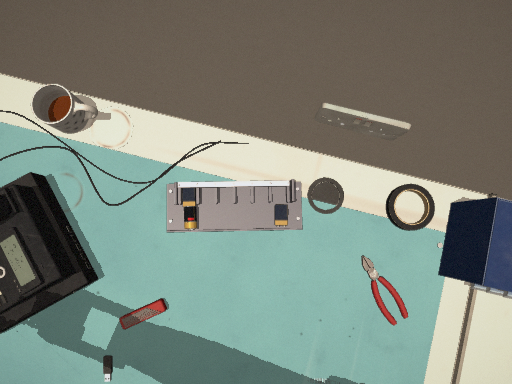

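The rack lies at about (167–302, 182–231) in the top view. The taller plate is at its right end (scene 293,207; top 297,190). The block battery is in the channel at right (top 281,214), with the round cell and the stored battery at left (190,215 / 189,195). I'll zoom in next.

Run:
```python
import cv2,numpy as np
a=cv2.imread("pics/top0.png")[172:240,160:310]; b=cv2.imread("pics/scene0.png")[140:250,160:315]
a=cv2.resize(a,None,fx=5,fy=5,interpolation=cv2.INTER_CUBIC); b=cv2.resize(b,None,fx=5,fy=5,interpolation=cv2.INTER_CUBIC)
for im,x0,y0 in((a,160,172),(b,160,140)):
    for i in range(0,im.shape[1],50): cv2.putText(im,str(x0+i//5),(i,10),0,.35,(0,255,255)); cv2.line(im,(i,12),(i,18),(0,255,255))
    for i in range(0,im.shape[0],50): cv2.putText(im,str(y0+i//5),(0,i+4),0,.35,(0,255,255)); cv2.line(im,(25,i),(32,i),(0,255,255))
cv2.imwrite("pics/a.png",a);cv2.imwrite("pics/b.png",b)
```

```text
(no output)
```

View pics/a.png

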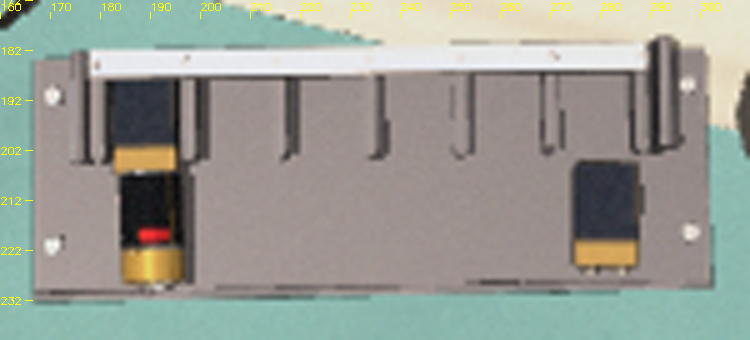

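View pics/b.png

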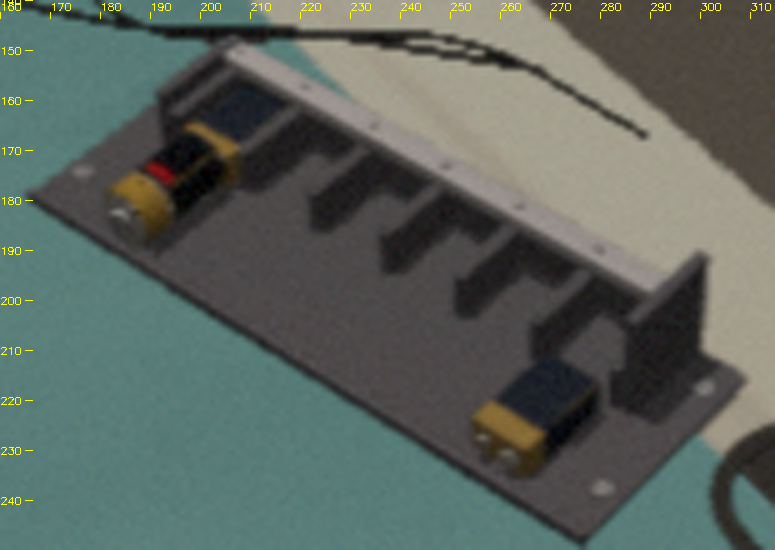

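Top crop: plate corners at about (167,230), (167,184), (301,182) and (303,230). The rail runs (178,185) to (289,183) and the block's top (275–288, 204–225). The scene crop confirms the taller plate is at the right end, beside the block. Now I'll fit the poses from both views.

```bash
cat > h.py <<'E'
from cell import r
import numpy as np
from scipy.spatial.transform import Rotation as R
from scipy.optimize import least_squares
def proj(n,P):
    c=r.camera_model(n); q=c["rotation"]
    M=R.from_quat(np.r_[q[1:],q[0]]).as_matrix()
    p=(np.atleast_2d(P)-c["xyz"])@M@c["intrinsics"].T
    return p[:,:2]/p[:,2:]
def world(p,L): # p=x,y,z,yaw
    return R.from_rotvec([0,0,p[3]]).apply(np.array(L,float)/1000)+p[:3]
def fit(obs,p0):
    f=lambda p:np.concatenate([(proj(n,world(p,[o[0] for o in ob]))-[o[1] for o in ob]).ravel() for n,ob in obs.items()])
    s=least_squares(f,p0,loss="soft_l1"); return s.x,f(s.x)
E
cat > m.py <<'E'
from h import *
A=lambda u,v:(160+u/5-.4,172+v/5-.4)
B=lambda u,v:(160+u/5-.4,140+v/5-.4)
rack={"top":[((-52,145,7),A(34,291)),((52,145,4),A(35,60)),((52,-145,4),A(704,48)),((-52,-145,7),A(713,288)),
 ((40,117,34),A(90,77)),((52,117,34),A(92,52)),((40,-117,34),A(648,70)),((52,-117,34),A(645,43))],
"scene":[((-52,145,7),B(32,192)),((-52,-145,7),B(584,541)),((52,-145,4),B(745,378)),((52,117,34),B(233,38)),((40,117,34),B(222,55)),
 ((40,-117,34),B(655,295)),((52,-117,34),B(669,275))]}
p,e=fit(rack,[.47,.14,0,0]); print("rack",p.round(4),e.reshape(-1,2).round(1).tolist())
bat={"top":[((-13.5,24,17),A(574,161)),((13.5,24,17),A(638,162)),((13.5,-21,17),A(638,265)),((-13.5,-21,17),A(575,265))],
"scene":[((-13.5,24,17),B(541,352)),((13.5,24,17),B(598,378)),((13.5,-21,17),B(545,437)),((-13.5,-21,17),B(481,402))]}
b,e=fit(bat,[.45,.05,0,-1.57]); print("bat",b.round(4),e.reshape(-1,2).round(1).tolist())
bl=R.from_rotvec([0,0,-p[3]]).apply(b[:3]-p[:3])*1000
print("bat in rack",bl.round(1),np.degrees(b[3]-p[3]))
E
python3 m.py
```

```text
rack [ 0.4787  0.1681  0.0007 -0.0008] [[-0.7, 2.2], [-0.6, -0.3], [0.3, -0.1], [0.1, 0.1], [-0.8, 0.3], [-1.3, -0.5], [0.2, -0.2], [0.7, -0.5], [-2.0, -0.2], [-1.1, -0.5], [0.1, -0.3], [1.4, 0.4], [-0.4, -0.1], [3.2, 2.4], [4.2, 2.8]]
bat [ 0.4582  0.0694  0.0081 -1.5712] [[-0.1, -0.4], [-0.1, -0.9], [0.5, -0.0], [0.2, 0.2], [0.7, -2.2], [0.7, -0.8], [-3.9, 1.8], [-2.6, 1.8]]
bat in rack [-20.5 -98.7   7.5] -89.98195152670418
```

```bash
sed -i 's/ ((40,-117,34),B(655,295)),((52,-117,34),B(669,275))\]/ ]/; s/,((13.5,-21,17),B(545,437)),((-13.5,-21,17),B(481,402))//' m.py
cat >> m.py <<'E'
import cv2
out=[]
for n,x0,y0 in(("top",262,178),("scene",245,175)):
    w,h,k=(48,60,8)
    im=cv2.resize(cv2.imread(f"pics/{n}0.png")[y0:y0+h,x0:x0+w],None,fx=k,fy=k,interpolation=cv2.INTER_CUBIC)
    def poly(pose,L,c):
        q=(proj(n,world(pose,L))-[x0,y0]+.5)*k-.5
        cv2.polylines(im,[q.round().astype(int)],True,c,1)
    for z in(0,17): poly(b,[(-13.5,24,z),(13.5,24,z),(13.5,-21,z),(-13.5,-21,z)],(0,0,255) if z else (255,0,255))
    poly(p,[(-52,-145,7),(-52,145,7),(52,145,4),(52,-145,4)],(0,255,0))
    poly(p,[(40,-117,34),(40,117,34),(52,117,34),(52,-117,34)],(0,255,255))
    for z in (4,56): poly(p,[(6,-118,z),(6,-124,z),(52,-124,z),(52,-118,z)],(255,255,0))
    for y in(-76,-38): poly(p,[(6,y-3,26),(6,y+3,26),(46,y+3,26),(46,y-3,26)],(255,128,0))
    out.append(im)
cv2.imwrite("pics/c.png",np.hstack(out))
E
python3 m.py
```

```text
rack [ 4.790e-01  1.676e-01 -4.000e-04 -1.900e-03] [[-0.4, 2.0], [-0.3, -0.5], [0.5, -0.1], [0.2, 0.0], [-0.5, 0.1], [-0.9, -0.7], [0.4, -0.3], [0.9, -0.6], [-1.6, 0.1], [-0.9, -0.1], [0.3, 0.1], [1.8, 0.8], [0.0, 0.3]]
bat [ 0.4575  0.0697  0.0044 -1.5735] [[-0.3, -0.0], [-0.3, -0.4], [0.2, 0.4], [-0.1, 0.6], [0.4, -0.8], [0.3, 0.7]]
bat in rack [-21.4 -98.    4.8] -90.04508207827105
```

View pics/c.png

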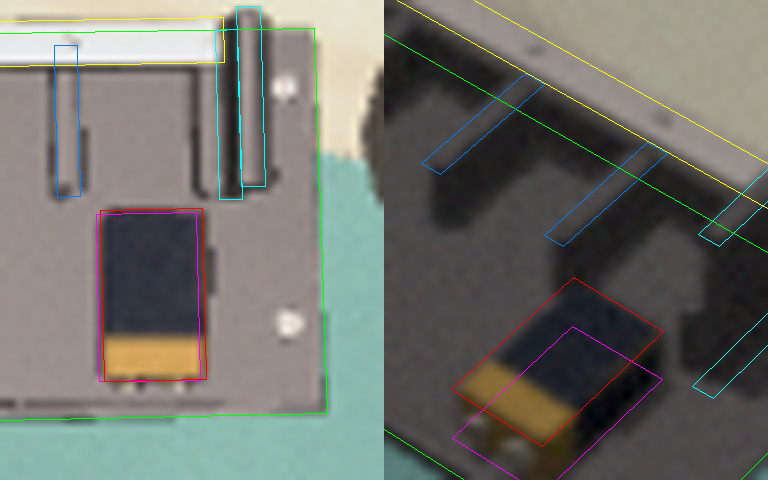

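The overlay matches both views to about 1 px, and the block reads z ≈ 4.8 mm for its base, so it sits flat on the channel floor. I'll align the tool, shut the fingers and fly to the first gap.

```bash
echo '[[0, 0, 0, 0, 0, 0, -0.171], [0, 0, 0, 0, 0, 0, -0.171], [0, -0.03, -0.054, 0, 0, 0, 0], [0, -0.03, -0.054, 0, 0, 0, 0], [0, -0.03, -0.054, 0, 0, 0, 0]]' | python3 jog.py 30; echo '[[0, -0.03, -0.054, 0, 0, 0, 0], [0, -0.03, -0.054, 0, 0, 0, 0], [0, -0.03, -0.054, 0, 0, 0, 0], [0, -0.03, -0.054, 0, 0, 0, 0], [0, 0, 0, 0, 0, 0, 0]]' | python3 jog.py
cat > d.py <<'E'
import sys
from h import *
RK=[.479,.1676,0,-.0019]
x,y,z=map(float,sys.argv[1:4])  # target TCP in rack frame, mm
o=r.get_obs(); q=o["tool_rot"]; T=R.from_quat(np.r_[q[1:],q[0]])
t=world(RK,[(x,y,z)])[0]
G=R.from_matrix(np.array([[-1,0,0],[0,1,0],[0,0,-1.]]).T); G=R.from_rotvec([0,0,RK[3]])*G
print("tool delta mm",(T.inv().apply(t-o["tool_pos"])*1000).round(1),"rot",(T.inv()*G).as_rotvec().round(3),"now rack",((R.from_rotvec([0,0,-RK[3]]).apply(o["tool_pos"]-RK[:3]))*1000).round(1),"F",o["ft_force"].round(1),"t",o["time"].round(2))
E
python3 d.py 46 -95 80
```

```text
time: 0.72
tool_pos: [0.3082, 0.4486, 0.1912]
tool_rot: [-0.0, -0.001, 1.0, -0.0]
ft_force: [1.2, -0.4, -0.4]
width: 0.0001
finger_force: 0.0
time: 1.35
tool_pos: [0.4293, 0.2312, 0.1915]
tool_rot: [-0.0, 0.003, 1.0, -0.0]
ft_force: [-0.3, -0.2, -0.2]
width: 0.0
finger_force: 0.0Traceback (most recent call last):
  File "d.py", line 8, in <module>
    print("tool delta mm",(T.inv().apply(t-o["tool_pos"])*1000).round(1),"rot",(T.inv()*G).as_rotvec().round(3),"now rack",((R.from_rotvec([0,0,-RK[3]]).apply(o["tool_pos"]-RK[:3]))*1000).round(1),"F",o["ft_force"].round(1),"t",o["time"].round(2))
                                                                                                                                                                                                                                    ^^^^^^^^^^^^^^^
AttributeError: 'float' object has no attribute 'round'
```

```bash
sed -i 's/o\["time"\].round(2)/o["time"]/' d.py; python3 d.py 46 -95 60
```

```text
tool delta mm [ -96.6 -157.9  131.5] rot [-0.001 -0.    -0.005] now rack [-49.9  63.5 191.5] F [-0.3 -0.2 -0.2] t 1.35
```

```bash
echo '[[0, -0.032, -0.0525, 0, 0, 0, -0.005], [0, -0.032, -0.0525, 0, 0, 0, 0], [0, -0.032, -0.0525, 0, 0, 0, 0], [0, 0, 0, 0.055, 0, 0, 0], [0, 0, 0, 0.055, 0, 0, 0]]' | python3 jog.py; echo '[[0, 0, 0, 0, 0, 0, 0]]' | python3 jog.py
python3 d.py 46 -95 50
python3 - <<'E'
from cell import r
import cv2,numpy as np
o=[]
for n,x0,y0 in(("top",240,150),("scene",230,110)):
    im=r.grab_frame(n)[:,:,::-1]; cv2.imwrite(f"pics/{n}1.png",im)
    o.append(cv2.resize(im[y0:y0+110,x0:x0+80],None,fx=5,fy=5,interpolation=cv2.INTER_CUBIC))
cv2.imwrite("pics/d.png",np.hstack(o))
E
```

```text
time: 1.98
tool_pos: [0.5253, 0.0776, 0.081]
tool_rot: [0.001, -0.002, 1.0, 0.0]
ft_force: [0.9, 1.0, -1.2]
width: 0.0001
finger_force: 0.0
time: 2.1
tool_pos: [0.5197, 0.0779, 0.0763]
tool_rot: [-0.006, -0.003, 1.0, -0.0]
ft_force: [0.9, 0.9, -0.5]
width: 0.0006
finger_force: 0.0
tool delta mm [-5.4 -5.4 26.3] rot [-0.    -0.012  0.008] now rack [ 40.8 -89.6  76.3] F [ 0.9  0.9 -0.5] t 2.1
```

View pics/d.png

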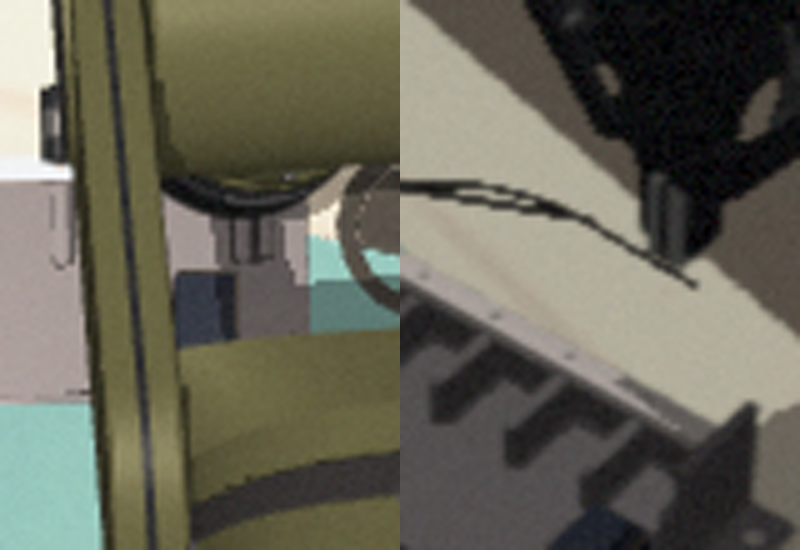

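The scene half shows the shut fingertips at about (284,162), above the first gap beside the tall plate. The arm hides the top view. Next I descend gently for the first touch.

```bash
python3 -c "
from h import *
print(proj('scene',r.get_obs()['tool_pos']))"; echo '[[0, -0.005, -0.005, 0.025, 0, -0.01, 0.008], [0, 0, 0, 0, 0, 0, 0], [0, 0, 0, 0, 0, 0, 0]]' | python3 jog.py; python3 d.py 46 -95 34
```

```text
[[284.98983673 174.38609158]]
time: 2.58
tool_pos: [0.5312, 0.0728, 0.0595]
tool_rot: [0.007, 0.001, 1.0, 0.0]
ft_force: [0.5, 0.0, 0.5]
width: 0.0002
finger_force: 0.0
tool delta mm [ 6.7 -0.3 25.4] rot [ 0.     0.014 -0.   ] now rack [ 52.4 -94.7  59.5] F [0.5 0.  0.5] t 2.575
```

```bash
echo '[[0, 0, 0, 0, 0, 0.014, 0], [0, 0, 0, 0, 0, 0, 0], [0, 0, 0, 0, 0, 0, 0]]' | python3 jog.py; python3 d.py 46 -95 34
python3 - <<'E'
from h import *
import cv2
im=r.grab_frame("scene")[:,:,::-1]; cv2.imwrite("pics/scene2.png",im)
x0,y0=225,110
im=cv2.resize(im[y0:y0+110,x0:x0+100],None,fx=5,fy=5,interpolation=cv2.INTER_CUBIC)
p=r.get_obs()["tool_pos"];print(p)
for z in(0,.02):
    q=((proj("scene",p+[0,0,z])[0]-[x0,y0]+.5)*5).astype(int); print(q); cv2.circle(im,tuple(map(int,q)),4,(0,0,255),1)
cv2.imwrite("pics/e.png",im)
E
```

```text
time: 2.95
tool_pos: [0.5298, 0.0723, 0.0572]
tool_rot: [-0.002, 0.001, 1.0, 0.0]
ft_force: [-1.4, 0.4, -0.2]
width: -0.0001
finger_force: 0.0
tool delta mm [ 4.9  0.2 23.2] rot [ 0.    -0.004 -0.001] now rack [ 51.  -95.2  57.2] F [-1.4  0.4 -0.2] t 2.95
[0.52959652 0.07230025 0.05695662]
[320 374]
[322 335]
```

View pics/e.png

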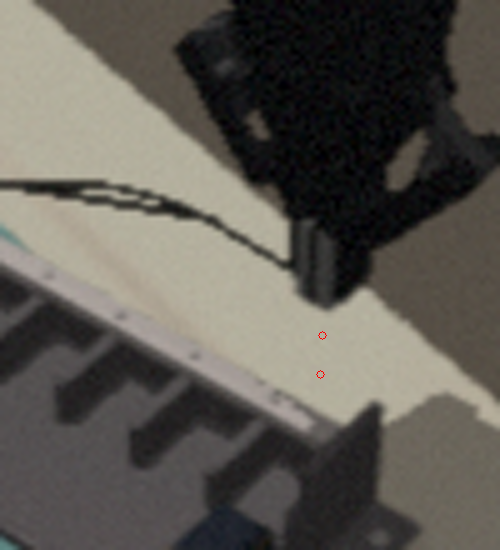

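Run:
```python
from h import *
P=np.array([.5197,.0779,.0763])
print("top pred",proj("top",P),proj("top",P+[0,0,.035]),"seen ~289,202"); print("scene pred",proj("scene",P),"seen 284,162")
# triangulate seen
f=lambda p:np.r_[proj("top",p)[0]-[289,202],proj("scene",p)[0]-[284,162]]
s=least_squares(f,P);print(s.x,s.fun)
```

```text
top pred [[278.15866307 182.89806594]] [[279.6177114  180.87383122]] seen ~289,202
scene pred [[283.33290424 178.46812006]] seen 284,162
[0.4823269  0.0594931  0.15181467] [ 3.24700972 -3.18674493 -4.21478413  0.62800236]
```

```bash
echo '[[0, 0.005, 0, 0.016, 0, -0.004, 0], [0, 0, 0, 0, 0, 0, 0], [0, 0, 0, 0, 0, 0, 0], [0, 0, 0, 0, 0, 0, 0]]' | python3 jog.py; python3 d.py 46 -95 34
```

```text
time: 3.5
tool_pos: [0.5248, 0.0723, 0.0411]
tool_rot: [0.0, 0.001, 1.0, 0.0]
ft_force: [0.0, -0.4, 0.2]
width: 0.0001
finger_force: 0.0
tool delta mm [-0.   0.2  7.1] rot [ 0.     0.    -0.001] now rack [ 46.  -95.2  41.1] F [ 0.  -0.4  0.2] t 3.5
```

```bash
echo '[[0, 0, 0, 0.004, 0, 0, 0], [0, 0, 0, 0, 0, 0, 0], [0, 0, 0, 0, 0, 0, 0]]' | python3 jog.py; echo '[[0, 0, 0, 0.002, 0, 0, 0], [0, 0, 0, 0, 0, 0, 0]]' | python3 jog.py;echo '[[0, 0, 0, 0.002, 0, 0, 0], [0, 0, 0, 0, 0, 0, 0]]' | python3 jog.py
```

```text
time: 3.88
tool_pos: [0.5245, 0.0723, 0.0368]
tool_rot: [-0.0, 0.001, 1.0, 0.0]
ft_force: [-0.4, 0.0, 0.3]
width: 0.0
finger_force: 0.0
time: 4.12
tool_pos: [0.5243, 0.0723, 0.0346]
tool_rot: [-0.0, 0.001, 1.0, -0.0]
ft_force: [0.0, -0.5, 0.2]
width: 0.0002
finger_force: 0.0
time: 4.38
tool_pos: [0.5243, 0.0723, 0.0326]
tool_rot: [-0.0, 0.001, 1.0, 0.0]
ft_force: [0.2, 0.5, 0.3]
width: -0.0001
finger_force: 0.0
```

Run:
```python
from h import *
import cv2
im=r.grab_frame("scene")[:,:,::-1]; cv2.imwrite("pics/scene3.png",im)
tp=r.grab_frame("top")[:,:,::-1]; cv2.imwrite("pics/top3.png",tp)
p=r.get_obs()["tool_pos"]
o=[]
for n,a,x0,y0 in(("scene",im,235,115),("top",tp,240,140)):
    a=cv2.resize(a[y0:y0+110,x0:x0+75],None,fx=5,fy=5,interpolation=cv2.INTER_CUBIC)
    q=((proj(n,p)[0]-[x0,y0]+.5)*5).astype(int); print(n,q); cv2.circle(a,tuple(map(int,q)),4,(0,0,255),1); o.append(a)
cv2.imwrite("pics/f.png",np.hstack(o))
```

```text
scene [260 401]
top [198 216]
```

View pics/f.png

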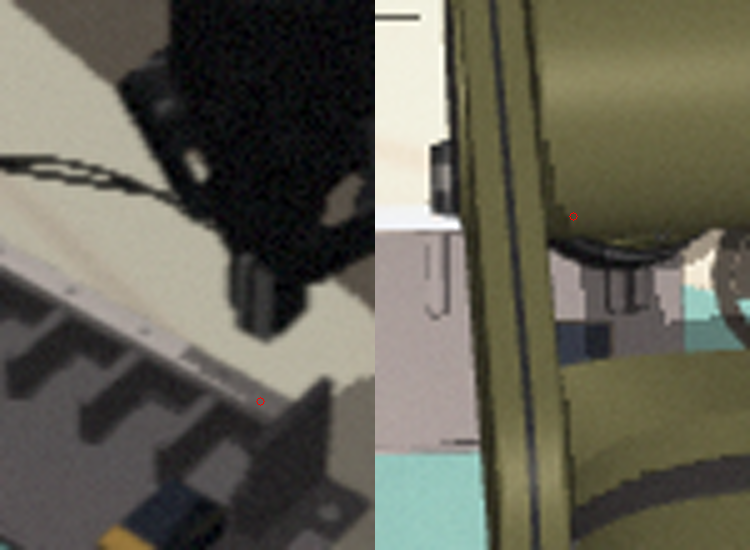

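The tip shows at about (288,183) in the scene, some 12 px above where the reported TCP projects. There is also no contact at z 32.6 mm, so the visible tip and the TCP disagree. I'll triangulate it where both cameras can see it, to the right of the rack.

```bash
echo '[[0, 0, 0, -0.05, 0, 0, 0], [0, 0.04, -0.045, 0, 0, 0, 0], [0, 0.04, -0.045, 0, 0, 0, 0], [0, 0.02, -0.055, 0, 0, 0, 0], [0, 0, -0.04, 0, 0, 0, 0]]' | python3 jog.py;  echo '[[0, 0, 0, 0, 0, 0, 0], [0, 0, 0, 0, 0, 0, 0], [0, 0, 0, 0, 0, 0, 0]]' | python3 jog.py
python3 - <<'E'
from h import *
import cv2
p=r.get_obs()["tool_pos"]; o=[]
for n in("scene","top"):
    a=r.grab_frame(n)[:,:,::-1]; cv2.imwrite(f"pics/{n}4.png",a)
    q=proj(n,p)[0]; x0,y0=[int(max(0,v)) for v in q-[40,70]]
    a=cv2.resize(a[y0:y0+110,x0:x0+75],None,fx=5,fy=5,interpolation=cv2.INTER_CUBIC)
    k=((q-[x0,y0]+.5)*5).astype(int); print(n,x0,y0,q,k); cv2.circle(a,tuple(map(int,k)),4,(0,0,255),1); o.append(a)
h=min(a.shape[0] for a in o)
cv2.imwrite("pics/g.png",np.hstack([a[:h] for a in o])); print(p)
E
```

```text
time: 5.1
tool_pos: [0.4227, -0.1139, 0.083]
tool_rot: [0.0, 0.002, 1.0, -0.0]
ft_force: [0.8, 0.1, -0.5]
width: -0.0002
finger_force: 0.0
time: 5.48
tool_pos: [0.424, -0.1115, 0.0827]
tool_rot: [-0.0, 0.001, 1.0, 0.0]
ft_force: [-0.2, 0.2, 0.2]
width: 0.0001
finger_force: 0.0
scene 303 190 [343.17330804 260.84071462] [203 356]
top 335 159 [375.97939748 229.3638764 ] [207 354]
[ 0.42401614 -0.11153125  0.08268977]
```

View pics/g.png

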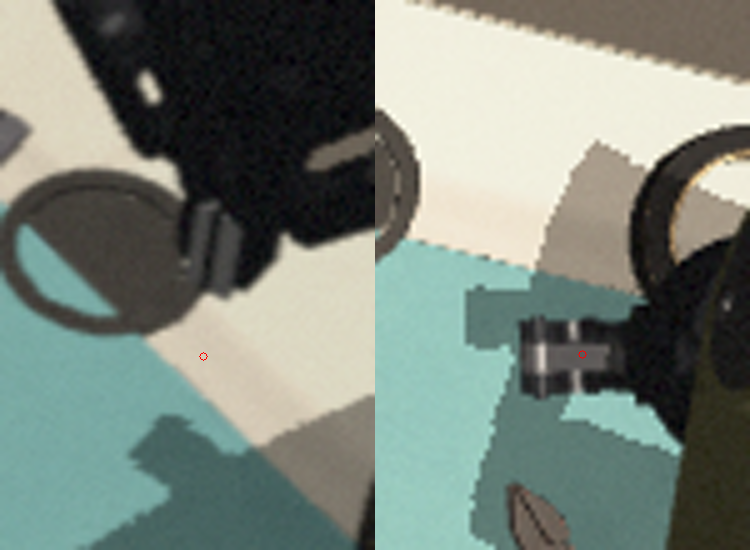

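Run:
```python
from h import *
P=np.array([.424,-.1115,.0827])
for t in([372,229.6],[367,230],[376,229.4]):
    f=lambda p:np.r_[proj("top",p)[0]-t,proj("scene",p)[0]-[348.2,248]]
    s=least_squares(f,P);print(s.x.round(4),s.fun.round(1), (s.x-P).round(4))
# project offsets
for d in([0,0,.03],[.03,0,0],[0,.03,0]): print(d,proj("top",P+d)-proj("top",P),proj("scene",P+d)-proj("scene",P))
```

```text
[ 0.4309 -0.1059  0.1014] [ 4.  -3.8 -4.4  0.9] [0.0069 0.0056 0.0187]
[ 0.4334 -0.1018  0.0947] [ 5.7 -5.4 -6.2  1.3] [0.0094 0.0097 0.012 ]
[ 0.4288 -0.1092  0.1068] [ 2.7 -2.5 -2.9  0.6] [0.0048 0.0023 0.0241]
[0, 0, 0.03] [[5.04474124 0.05542549]] [[  2.21933492 -11.97193955]]
[0.03, 0, 0] [[ -0.68121462 -15.29981213]] [[ 10.15985529 -11.84741069]]
[0, 0.03, 0] [[-15.17400312   0.31239503]] [[-16.09611037  -9.54883796]]
```

In the top view the gripper axis agrees with the TCP. In the scene the fingers end about 30 mm higher than reported, so the height offset is real. I'll go back over gap 1 and feel for the rail.

```bash
echo '[[0, -0.02, 0.055, 0, 0, 0, 0], [0, -0.04, 0.043, 0, 0, 0, 0], [0, -0.04, 0.043, 0, 0, 0, 0], [0, 0, 0.043, 0, 0, 0, 0], [0, 0, 0, 0.045, 0, 0, 0]]' | python3 jog.py;  echo '[[0, 0, 0, 0, 0, 0, 0], [0, 0, 0, 0, 0, 0, 0], [0, 0, 0, 0, 0, 0, 0]]' | python3 jog.py; python3 d.py 46 -95 34
```

```text
time: 6.2
tool_pos: [0.5288, 0.0749, 0.0413]
tool_rot: [0.005, -0.001, 1.0, 0.0]
ft_force: [0.3, -0.6, -0.5]
width: 0.0001
finger_force: 0.0
time: 6.58
tool_pos: [0.5259, 0.071, 0.0398]
tool_rot: [0.002, 0.002, 1.0, 0.0]
ft_force: [-0.9, 0.8, 0.6]
width: -0.0
finger_force: 0.0
tool delta mm [1.1 1.5 5.8] rot [ 0.     0.003 -0.002] now rack [ 47.  -96.5  39.8] F [-0.9  0.8  0.6] t 6.575
```

```bash
echo '[[0, 0.001, 0.001, 0.008, 0, 0, 0], [0, 0, 0, 0, 0, 0, 0], [0, 0, 0, 0.002, 0, 0, 0], [0, 0, 0, 0, 0, 0, 0]]' | python3 jog.py;echo '[[0, 0, 0, 0.002, 0, 0, 0], [0, 0, 0, 0, 0, 0, 0]]' | python3 jog.py;echo '[[0, 0, 0, 0.002, 0, 0, 0], [0, 0, 0, 0, 0, 0, 0]]' | python3 jog.py;echo '[[0, 0, 0, 0.002, 0, 0, 0], [0, 0, 0, 0, 0, 0, 0]]' | python3 jog.py
```

```text
time: 7.08
tool_pos: [0.5234, 0.0722, 0.0277]
tool_rot: [-0.0, 0.001, 1.0, 0.0]
ft_force: [0.1, 0.0, 0.4]
width: 0.0
finger_force: 0.0
time: 7.32
tool_pos: [0.5233, 0.0723, 0.0256]
tool_rot: [-0.0, 0.001, 1.0, 0.0]
ft_force: [0.2, 0.4, 0.0]
width: 0.0001
finger_force: 0.0
time: 7.58
tool_pos: [0.5233, 0.0723, 0.0236]
tool_rot: [-0.0, 0.001, 1.0, 0.0]
ft_force: [-0.6, 1.0, 0.2]
width: -0.0003
finger_force: 0.0
time: 7.82
tool_pos: [0.5233, 0.0723, 0.0216]
tool_rot: [-0.0, 0.001, 1.0, 0.0]
ft_force: [0.4, -0.4, 0.6]
width: -0.0005
finger_force: 0.0
```

```bash
echo '[[0, 0, 0, 0.006, 0, 0, 0], [0, 0, 0, 0, 0, 0, 0], [0, 0, 0, 0.003, 0, 0, 0], [0, 0, 0, 0, 0, 0, 0]]' | python3 jog.py;echo '[[0, 0, 0, 0.002, 0, 0, 0], [0, 0, 0, 0, 0, 0, 0]]' | python3 jog.py;echo '[[0, 0, 0, 0.002, 0, 0, 0], [0, 0, 0, 0, 0, 0, 0]]' | python3 jog.py
python3 - <<'E'
from h import *
import cv2
p=r.get_obs()["tool_pos"]; 
a=r.grab_frame("scene")[:,:,::-1]; cv2.imwrite("pics/scene5.png",a)
x0,y0=235,125
a=cv2.resize(a[y0:y0+90,x0:x0+90],None,fx=6,fy=6,interpolation=cv2.INTER_CUBIC)
for z in(0,.034-p[2]):
  k=((proj("scene",p+[0,0,z])[0]-[x0,y0]+.5)*6).astype(int); print(k); cv2.circle(a,tuple(map(int,k)),4,(0,0,255),1)
cv2.imwrite("pics/i.png",a)
E
```

```text
time: 8.32
tool_pos: [0.5232, 0.0723, 0.0125]
tool_rot: [-0.0, 0.001, 1.0, 0.0]
ft_force: [-0.1, -1.0, 0.1]
width: 0.0004
finger_force: 0.0
time: 8.57
tool_pos: [0.5234, 0.0723, 0.0107]
tool_rot: [-0.0, 0.001, 1.0, 0.0]
ft_force: [-0.1, -0.0, 0.1]
width: -0.0002
finger_force: 0.0
time: 8.82
tool_pos: [0.5233, 0.0723, 0.0087]
tool_rot: [-0.0, 0.001, 1.0, 0.0]
ft_force: [0.0, 0.1, 0.4]
width: 0.0001
finger_force: 0.0
[308 476]
[310 421]
```

View pics/i.png

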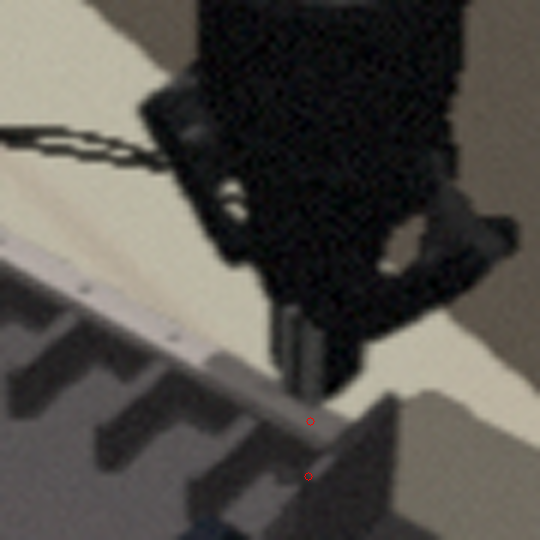

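The fingers now end at about (286,191), just above the rail by gap 1. I'll keep feeling downwards.

```bash
for i in 1 2 3; do :; done; echo '[[0, 0, 0, 0.002, 0, 0, 0], [0, 0, 0, 0, 0, 0, 0]]' | python3 jog.py;echo '[[0, 0, 0, 0.002, 0, 0, 0], [0, 0, 0, 0, 0, 0, 0]]' | python3 jog.py;echo '[[0, 0, 0, 0.0015, 0, 0, 0], [0, 0, 0, 0, 0, 0, 0]]' | python3 jog.py
```

```text
time: 9.12
tool_pos: [0.5233, 0.0723, 0.0066]
tool_rot: [-0.0, 0.001, 1.0, 0.0]
ft_force: [-0.3, 0.2, 0.2]
width: -0.0001
finger_force: 0.0
time: 9.38
tool_pos: [0.5233, 0.0723, 0.0046]
tool_rot: [-0.0, 0.001, 1.0, 0.0]
ft_force: [-1.3, -0.2, 0.3]
width: 0.0002
finger_force: 0.0
time: 9.62
tool_pos: [0.5234, 0.0723, 0.0032]
tool_rot: [-0.0, 0.001, 1.0, 0.0]
ft_force: [-0.4, 0.8, -0.8]
width: 0.0001
finger_force: 0.0
```

```bash
echo '[[0, 0, 0, 0.0015, 0, 0, 0], [0, 0, 0, 0, 0, 0, 0]]' | python3 jog.py;echo '[[0, 0, 0, 0.0015, 0, 0, 0], [0, 0, 0, 0, 0, 0, 0]]' | python3 jog.py;echo '[[0, 0, 0, 0.0015, 0, 0, 0], [0, 0, 0, 0, 0, 0, 0]]' | python3 jog.py
```

```text
time: 9.88
tool_pos: [0.5233, 0.0723, 0.0017]
tool_rot: [-0.0, 0.001, 1.0, 0.0]
ft_force: [-0.3, -0.4, -0.0]
width: -0.0002
finger_force: 0.0
time: 10.12
tool_pos: [0.5234, 0.0723, 0.0002]
tool_rot: [-0.0, 0.001, 1.0, 0.0]
ft_force: [-0.0, -0.5, -0.6]
width: -0.0001
finger_force: 0.0
time: 10.38
tool_pos: [0.5234, 0.0723, -0.0013]
tool_rot: [-0.0, 0.001, 1.0, -0.0]
ft_force: [-0.0, 0.2, 0.2]
width: -0.0001
finger_force: 0.0
```

```bash
echo '[[0, 0, 0, 0.0015, 0, 0, 0], [0, 0, 0, 0, 0, 0, 0]]' | python3 jog.py;echo '[[0, 0, 0, 0.0015, 0, 0, 0], [0, 0, 0, 0, 0, 0, 0]]' | python3 jog.py;echo '[[0, 0, 0, 0.0015, 0, 0, 0], [0, 0, 0, 0, 0, 0, 0]]' | python3 jog.py
python3 - <<'E'
from h import *
import cv2
p=r.get_obs()["tool_pos"]; print(p, proj("scene",p+[0,0,.034-p[2]]))
a=r.grab_frame("scene"); cv2.imwrite("pics/scene6.png",a[:,:,::-1]); b=cv2.imread("pics/scene0.png")[:,:,::-1]
# columns through the finger: gray now vs. before
for c in(283,285,287,289):
    print(c,a[180:205,c].mean(1).astype(int).tolist(),b[180:205,c].mean(1).astype(int).tolist())
E
```

```text
time: 10.62
tool_pos: [0.5234, 0.0723, -0.0028]
tool_rot: [-0.0, 0.001, 1.0, 0.0]
ft_force: [0.1, -0.4, 0.0]
width: -0.0
finger_force: 0.0
time: 10.88
tool_pos: [0.5233, 0.0723, -0.0043]
tool_rot: [-0.0, 0.001, 1.0, 0.0]
ft_force: [-0.4, 0.3, -0.6]
width: -0.0002
finger_force: 0.0
time: 11.12
tool_pos: [0.5237, 0.0723, -0.0054]
tool_rot: [0.0, 0.001, 1.0, 0.0]
ft_force: [0.4, 0.2, 0.6]
width: 0.0002
finger_force: 0.9
[ 0.52367984  0.07232089 -0.0054163 ] [[286.35309804 194.67231138]]
283 [13, 45, 71, 52, 45, 48, 49, 46, 41, 46, 47, 41, 39, 41, 40, 42, 53, 51, 37, 32, 39, 36, 39, 46, 52] [154, 157, 155, 157, 156, 155, 155, 157, 153, 139, 145, 144, 142, 146, 131, 85, 64, 47, 33, 34, 34, 34, 32, 42, 47]
285 [10, 18, 28, 23, 37, 47, 46, 47, 50, 52, 47, 50, 55, 52, 56, 57, 59, 61, 50, 36, 36, 36, 48, 62, 52] [157, 156, 157, 155, 155, 157, 153, 156, 158, 153, 149, 147, 142, 144, 144, 133, 94, 68, 48, 34, 27, 34, 39, 54, 44]
287 [9, 8, 13, 16, 25, 45, 59, 55, 56, 52, 55, 50, 51, 47, 47, 51, 53, 59, 63, 57, 45, 62, 84, 82, 68] [155, 157, 155, 155, 156, 155, 156, 158, 155, 154, 151, 147, 145, 141, 145, 145, 140, 95, 67, 51, 43, 62, 73, 76, 56]
289 [11, 16, 14, 8, 5, 13, 17, 19, 19, 19, 12, 17, 19, 15, 15, 18, 43, 86, 76, 59, 55, 79, 68, 50, 38] [156, 156, 154, 154, 155, 156, 153, 156, 156, 155, 157, 155, 146, 144, 143, 143, 146, 140, 92, 69, 71, 73, 64, 45, 31]
```

```bash
echo '[[0, 0, 0, 0.0015, 0, 0, 0], [0, 0, 0, 0, 0, 0, 0]]' | python3 jog.py
```

```text
time: 11.42
tool_pos: [0.5236, 0.0723, -0.0055]
tool_rot: [-0.0, 0.001, 1.0, -0.0]
ft_force: [-5.5, 0.8, 11.5]
width: -0.0
finger_force: 5.9
```

The rail is felt at gap 1, with 11.5 N upward at reported z −5.5 mm. The real fingertip therefore sits about 39.5 mm above the reported TCP. Gaps 2 and 3 follow at 38 mm steps.

```bash
echo '[[0, 0, 0, -0.012, 0, 0, 0], [0, 0, 0.038, 0, 0, 0, 0], [0, 0, 0, 0, 0, 0, 0], [0, 0, 0, 0, 0, 0, 0], [0, 0, 0, 0.009, 0, 0, 0]]' | python3 jog.py;echo '[[0, 0, 0, 0, 0, 0, 0], [0, 0, 0, 0.003, 0, 0, 0], [0, 0, 0, 0, 0, 0, 0], [0, 0, 0, 0, 0, 0, 0]]' | python3 jog.py
```

```text
time: 12.05
tool_pos: [0.5243, 0.1098, -0.0038]
tool_rot: [0.001, 0.002, 1.0, 0.0]
ft_force: [-0.3, 0.0, -0.7]
width: -0.0001
finger_force: 0.0
time: 12.55
tool_pos: [0.5234, 0.1098, -0.0055]
tool_rot: [-0.001, 0.001, 1.0, -0.0]
ft_force: [-5.7, -2.6, 13.1]
width: 0.0001
finger_force: 6.4
```

```bash
python3 d.py 46 -57 34
```

```text
tool delta mm [ -1.4   0.7 -39.5] rot [-0.001 -0.002 -0.001] now rack [ 44.5 -57.7  -5.5] F [-5.7 -2.6 13.1] t 12.55
```

Gap 2 is touched with 13 N. Next is gap 3.

```bash
echo '[[0, 0, 0, -0.012, 0, 0, 0], [0, -0.001, 0.0385, 0, 0, 0, 0], [0, 0, 0, 0, 0, 0, 0], [0, 0, 0, 0, 0, 0, 0], [0, 0, 0, 0.009, 0, 0, 0]]' | python3 jog.py;echo '[[0, 0, 0, 0, 0, 0, 0], [0, 0, 0, 0.003, 0, 0, 0], [0, 0, 0, 0, 0, 0, 0], [0, 0, 0, 0, 0, 0, 0]]' | python3 jog.py; python3 d.py 46 -19 34
```

```text
time: 13.18
tool_pos: [0.5253, 0.1483, -0.0039]
tool_rot: [0.001, 0.002, 1.0, 0.0]
ft_force: [-0.2, -0.1, 0.4]
width: -0.0001
finger_force: 0.0
time: 13.68
tool_pos: [0.5245, 0.1483, -0.0055]
tool_rot: [-0.001, 0.001, 1.0, -0.0]
ft_force: [-5.8, -2.2, 12.2]
width: 0.0004
finger_force: 6.3
tool delta mm [ -0.4   0.2 -39.5] rot [-0.001 -0.002 -0.001] now rack [ 45.5 -19.2  -5.5] F [-5.8 -2.2 12.2] t 13.675
```

All three touches are done in order. Now I lift, go to the channel's right end beside the block and lower the tip to about 10 mm, which is reported z ≈ −29 mm.

```bash
echo '[[0, 0, 0, -0.05, 0, 0, 0], [0, 0.03, -0.05, 0, 0, 0, 0], [0, 0.03, -0.05, 0, 0, 0, 0], [0, 0.0055, -0.022, 0, 0, 0, 0], [0, 0, 0, 0, 0, 0, 0]]' | python3 jog.py;echo '[[0, 0, 0, 0, 0, 0, 0], [0, 0, 0, 0, 0, 0, 0]]' | python3 jog.py; python3 d.py -20 -141 -15
python3 - <<'E'
from cell import r
import cv2,numpy as np
for n in("scene","top"):
    cv2.imwrite(f"pics/{n}7.png",r.grab_frame(n)[:,:,::-1])
a=cv2.imread("pics/scene7.png");b=cv2.imread("pics/scene0.png")
d=np.abs(a.astype(int)-b).max(2)>30
reg=(slice(195,236),slice(252,290))
print(d[reg].mean())
for row in range(196,236,4): print(row,"".join("#" if v else "." for v in d[row,250:330]))
E
```

```text
time: 14.3
tool_pos: [0.4582, 0.0258, 0.0426]
tool_rot: [-0.0, 0.003, 1.0, 0.0]
ft_force: [0.7, -0.5, -0.2]
width: -0.0001
finger_force: 0.0
time: 14.55
tool_pos: [0.4592, 0.0277, 0.0428]
tool_rot: [-0.0, 0.001, 1.0, 0.0]
ft_force: [-0.2, -1.0, -0.2]
width: -0.0
finger_force: 0.0
tool delta mm [ 0.4 -1.  57.8] rot [ 0. -0.  0.] now rack [ -19.6 -140.    42.8] F [-0.2 -1.  -0.2] t 14.55
0.027599486521181
196 .................................##############...######...#####################
200 ...................................##.######........####################.#######
204 ................................#........#.........#.##.###############.###.####
208 ................................#..................########.####################
212 .......................................................####.###.#######.######.#
216 ...........................................................#####################
220 ...........................................................########..##..##.####
224 .....................................................#############..............
228 ................................................#########.......................
232 ............................................#########...........................
```

```bash
echo '[[0, 0, 0, 0.05, 0, 0, 0], [0, 0, 0, 0, 0, 0, 0], [0, 0, 0, 0, 0, 0, 0], [0, 0, 0, 0.012, 0, 0, 0], [0, 0, 0, 0, 0, 0, 0]]' | python3 jog.py;echo '[[0, 0, 0, 0.009, 0, 0, 0], [0, 0, 0, 0, 0, 0, 0], [0, 0, 0, 0, 0, 0, 0]]' | python3 jog.py;python3 d.py -20 -19 -29
```

```text
time: 15.28
tool_pos: [0.4587, 0.027, -0.0192]
tool_rot: [-0.0, 0.001, 1.0, 0.0]
ft_force: [-0.6, 0.4, -0.2]
width: 0.0001
finger_force: 0.0
time: 15.65
tool_pos: [0.4588, 0.027, -0.0282]
tool_rot: [-0.0, 0.001, 1.0, 0.0]
ft_force: [-0.4, -0.1, 0.5]
width: -0.0002
finger_force: 0.0
tool delta mm [  0.2 121.7   0.8] rot [ 0.    -0.    -0.001] now rack [ -19.9 -140.7  -28.2] F [-0.4 -0.1  0.5] t 15.65
```

```bash
echo '[[0, 0, 0.01, 0, 0, 0, 0], [0, 0, 0.01, 0, 0, 0, 0], [0, 0, 0.01, 0, 0, 0, 0], [0, 0, 0.01, 0, 0, 0, 0], [0, 0, 0.01, 0, 0, 0, 0]]' | python3 jog.py;echo '[[0, 0, 0.01, 0, 0, 0, 0], [0, 0, 0.01, 0, 0, 0, 0], [0, 0, 0.008, 0, 0, 0, 0], [0, 0, 0.006, 0, 0, 0, 0], [0, 0, 0, 0, 0, 0, 0]]' | python3 jog.py;python3 d.py -20 -19 -29
python3 - <<'E'
from cell import r
import cv2,numpy as np
for n in("scene","top"):
    a=r.grab_frame(n); cv2.imwrite(f"pics/{n}8.png",a[:,:,::-1])
    h=cv2.cvtColor(a,cv2.COLOR_RGB2HSV); b=((h[...,0]>12)&(h[...,0]<28)&(h[...,1]>120)&(h[...,2]>90)).astype(np.uint8)
    k,l,s,c=cv2.connectedComponentsWithStats(b)
    print(n,[(s[i].tolist(),c[i].round(1).tolist()) for i in range(1,k) if s[i,4]>12])
E
```

```text
time: 16.27
tool_pos: [0.4591, 0.0777, -0.028]
tool_rot: [0.0, 0.001, 1.0, -0.0]
ft_force: [-0.1, -1.0, 0.9]
width: 0.0003
finger_force: 0.5
time: 16.9
tool_pos: [0.4589, 0.1115, -0.0283]
tool_rot: [-0.0, 0.001, 1.0, 0.0]
ft_force: [-0.2, 0.7, -0.1]
width: 0.0001
finger_force: 0.0
tool delta mm [ 0.1 37.2  0.7] rot [ 0. -0. -0.] now rack [-20.  -56.2 -28.3] F [-0.2  0.7 -0.1] t 16.9
scene [([197, 165, 10, 7, 23], [202.7, 167.6]), ([182, 175, 12, 9, 59], [187.9, 178.7]), ([227, 204, 13, 9, 60], [233.3, 208.1])]
top [([183, 201, 12, 5, 49], [188.6, 203.4]), ([185, 222, 12, 7, 73], [190.3, 224.6])]
```

```bash
cat > g.py <<'E'
from h import *
import cv2,sys
RK=[.479,.1676,0,-.0019]
def gold(n,a,box):
    h=cv2.cvtColor(a,cv2.COLOR_BGR2HSV).astype(int); x,y,w,g=box
    b=((h[...,0]>12)&(h[...,0]<28)&(h[...,1]>110)&(h[...,2]>60)).astype(np.uint8)
    m=np.zeros_like(b); m[y:y+g,x:x+w]=b[y:y+g,x:x+w]
    k,l,s,c=cv2.connectedComponentsWithStats(m); 
    if k<2: return None
    i=1+s[1:,4].argmax(); pts=np.argwhere(l==i)[:,::-1].astype(np.float32)
    mo=np.cov(pts.T); ang=np.degrees(.5*np.arctan2(2*mo[0,1],mo[0,0]-mo[1,1]))
    return c[i],s[i,4],ang
def plane(n,px,z):
    s=least_squares(lambda q:proj(n,[q[0],q[1],z])[0]-px,[.45,.1]).x
    return (R.from_rotvec([0,0,-RK[3]]).apply(np.r_[s,z]-RK[:3])*1000)[:2]
if __name__=="__main__":
    fn,n,box=sys.argv[1],sys.argv[2],list(map(int,sys.argv[3:7]))
    c,A,ang=gold(n,cv2.imread(fn),box); print(fn,c.round(2),A,"ang",ang.round(1),"rack",plane(n,c,.02 if n=="top" else .017).round(1))
E
python3 g.py pics/scene0.png scene 245 190 50 50; python3 g.py pics/scene8.png scene 210 190 60 50; python3 g.py pics/top0.png top 265 200 30 30; python3 g.py pics/top8.png top 205 200 80 30
```

```text
pics/scene0.png [261.09 225.4 ] 87 ang 28.4 rack [-34.  -97.1]
pics/scene8.png [233.73 209.57] 96 ang 36.4 rack [-35.8 -31.5]
pics/top0.png [280.81 222.  ] 63 ang 0.0 rack [-35.9 -97.9]
pics/top8.png [243.17 223.17] 6 ang 85.3 rack [-36.9 -18.7]
```

```bash
python3 g.py pics/top7.png top 265 200 30 30;  echo '[[0, 0, -0.03, 0, 0, 0, 0], [0, 0, -0.05, -0.03, 0, 0, 0], [0, 0, -0.05, -0.03, 0, 0, 0], [0, 0, -0.05, 0, 0, 0, 0], [0, 0, 0, 0, 0, 0, 0]]' | python3 jog.py
python3 - <<'E'
from cell import r
import cv2
for n in("scene","top"): cv2.imwrite(f"pics/{n}9.png",r.grab_frame(n)[:,:,::-1])
E
python3 g.py pics/scene9.png scene 210 190 60 50;python3 g.py pics/top9.png top 205 200 80 30
cat > nb.py <<'E'
import cv2,sys,numpy as np
# navy/gold body mask of the block: dark-blue top in top view
def body(fn,box):
    a=cv2.imread(fn).astype(int); x,y,w,h=box; c=a[y:y+h,x:x+w]; B,G,Rr=c[...,0],c[...,1],c[...,2]
    navy=(B-Rr>3)&(B<90); gold=(Rr-B>35)
    return navy,gold
for fn,box in(("pics/top0.png",(268,200,26,30)),("pics/top9.png",(230,196,36,34))):
    n,g=body(fn,box); print(fn)
    for i in range(n.shape[0]): print("".join("N" if n[i,j] else "g" if g[i,j] else "." for j in range(n.shape[1])))
E
python3 nb.py
```

```text
pics/top7.png [280.81 222.  ] 63 ang 0.0 rack [-35.9 -97.9]
time: 17.62
tool_pos: [0.4588, -0.0719, 0.0325]
tool_rot: [0.001, 0.004, 1.0, -0.0]
ft_force: [0.1, 0.1, 0.1]
width: -0.0
finger_force: 0.0
pics/scene9.png [233.91 209.68] 98 ang 38.5 rack [-35.8 -31.9]
pics/top9.png [248.5 223. ] 60 ang 0.0 rack [-36.8 -29.9]
pics/top0.png
..........................
..........................
..........................
..........................
..........................
.......NNNNNNNNNNNN.......
.......NNNNNNNNNNNN.......
.......NNNNNNNNNNNN.......
.......NNNNNNNNNNNN.......
.......NNNNNNNNNNNN.......
.......NNNNNNNNNNNN.......
.......NNNNNNNNNNNN.......
.......NNNNNNNNNNNN.......
.......NNNNNNNNNNNN.......
.......NNNNNNNNNNNN.......
.......NNNNNNNNNNNN.......
.......NNNNNNNNNNNN.......
.......NNNNNNNNNNNN.......
.......NNNNNNNNNNNN.......
..........................
.......ggggggggggggg......
.......ggggggggggggg......
.......ggggggggggggg......
.......ggggggggggggg......
.......ggggggggggggg......
..........g...ggg.........
..........................
..........................
.........
[... 616 characters left out ...]
...........NNNNNNNNNNN............
.............NNNNNNNNNNN............
.............NNNNNNNNNNN............
.............NNNNNNNNNNN............
.............NNNNNNNNNNN............
.............NNNNNNNNNNN............
.............NNNNNNNNNNNN...........
.............NNNNNNNNNNNN...........
.............NNNNNNNNNNNN...........
....................................
.............gggggggggggg...........
.............gggggggggggg...........
.............gggggggggggg...........
.............ggggggggggggg..........
.............gggggggggggg...........
...............g....................
....................................
....................................
....................................
```

In the top view the block is straight, at col 248.5 against a gap-3 centre of 243.6, so 10.8 mm remain. Shut-finger offset to the block centre is 26.3 mm, so I push until the TCP is at rack y −45.3.

```bash
echo '[[0, 0, 0.05, 0, 0, 0, 0], [0, 0, 0.05, 0, 0, 0, 0], [0, 0, 0.045, 0.03, 0, 0, 0], [0, 0, 0, 0.03, 0, 0, 0], [0, 0, 0, 0, 0, 0, 0]]' | python3 jog.py;echo '[[0, 0, 0, 0, 0, 0, 0], [0, 0, 0, 0, 0, 0, 0]]' | python3 jog.py;python3 d.py -19 -45.3 -28.5
```

```text
time: 18.35
tool_pos: [0.4553, 0.0774, -0.0311]
tool_rot: [-0.004, -0.0, 1.0, -0.0]
ft_force: [-0.3, 0.4, 0.6]
width: 0.0
finger_force: 0.0
time: 18.6
tool_pos: [0.4603, 0.0759, -0.0267]
tool_rot: [0.001, 0.002, 1.0, 0.0]
ft_force: [-0.5, -0.1, 0.0]
width: 0.0002
finger_force: 0.0
tool delta mm [ 0.5 46.5  1.8] rot [ 0.     0.003 -0.001] now rack [-18.5 -91.8 -26.7] F [-0.5 -0.1  0. ] t 18.6
```

```bash
echo '[[0, 0, 0.012, 0, 0, 0, 0], [0, 0, 0.01, 0, 0, 0, 0], [0, 0, 0.008, 0, 0, 0, 0], [0, 0, 0.006, 0, 0, 0, 0], [0, 0, 0.005, 0, 0, 0, 0]]' | python3 jog.py;echo '[[0, 0, 0.003, 0, 0, 0, 0], [0, 0, 0.0015, 0, 0, 0, 0], [0, 0, 0, 0, 0, 0, 0]]' | python3 jog.py;python3 d.py -19 -45.3 -28.5
```

```text
time: 19.23
tool_pos: [0.4591, 0.1174, -0.0282]
tool_rot: [-0.0, 0.001, 1.0, -0.0]
ft_force: [0.9, -1.3, -0.1]
width: -0.0001
finger_force: 0.3
time: 19.6
tool_pos: [0.4591, 0.1215, -0.0282]
tool_rot: [-0.0, 0.001, 1.0, 0.0]
ft_force: [-0.9, 0.8, 0.2]
width: 0.0001
finger_force: 0.0
tool delta mm [-0.8  0.8  0.3] rot [ 0.    -0.    -0.001] now rack [-19.8 -46.1 -28.2] F [-0.9  0.8  0.2] t 19.6
```

```bash
echo '[[0, 0, 0.0008, 0, 0, 0, 0], [0, 0, 0, 0, 0, 0, 0], [0, 0, -0.03, 0, 0, 0, 0], [0, 0, -0.05, -0.03, 0, 0, 0], [0, 0, -0.05, -0.03, 0, 0, 0]]' | python3 jog.py;echo '[[0, 0.04, -0.045, 0, 0, 0, 0], [0, 0.04, 0, 0, 0, 0, 0], [0, 0, 0, 0, 0, 0, 0]]' | python3 jog.py
python3 - <<'E'
from cell import r
import cv2
for n in("scene","top"): cv2.imwrite(f"pics/{n}10.png",r.grab_frame(n)[:,:,::-1])
E
python3 g.py pics/scene10.png scene 205 185 60 50;python3 g.py pics/top10.png top 205 200 80 30
sed -i 's/^for fn,box.*/for fn,box in((sys.argv[1],tuple(map(int,sys.argv[2:6]))),):/' nb.py; python3 nb.py pics/top10.png 228 198 30 32
python3 - <<'E'
import cv2
a=cv2.imread("pics/top10.png").mean(2).astype(int)
for y in(190,194,198,201): print(y,a[y,225:262].tolist())
E
python3 d.py -75 -19 -28
```

```text
time: 20.23
tool_pos: [0.4582, -0.0088, 0.0323]
tool_rot: [-0.0, 0.001, 1.0, 0.0]
ft_force: [1.7, -1.2, -0.5]
width: 0.0002
finger_force: 0.0
time: 20.6
tool_pos: [0.3764, -0.0527, 0.031]
tool_rot: [-0.0, 0.003, 1.0, 0.0]
ft_force: [0.6, -0.1, -0.1]
width: -0.0001
finger_force: 0.0
pics/scene10.png [230.11 207.33] 100 ang 37.5 rack [-35.7 -22.2]
pics/top10.png [243.5 223. ] 60 ang 0.0 rack [-36.6 -19.4]
pics/top10.png
..............................
..............................
..............................
..............................
..............................
..............................
..............................
.................N............
..........NNNNNNNNNNN.........
..........NNNNNNNNNNN.........
..........NNNNNNNNNNN.........
..........NNNNNNNNNNN.........
..........NNNNNNNNNNN.........
..........NNNNNNNNNNN.........
..........NNNNNNNNNNN.........
..........NNNNNNNNNNN.........
..........NNNNNNNNNNN.........
..........NNNNNNNNNNN.........
..........NNNNNNNNNNN.........
..........NNNNNNNNNNNN........
..........NNNNNNNNNNNN........
..........NNNNNNNNNNNN.....
[... 479 characters left out ...]
3, 154, 155, 157, 153]
194 [155, 155, 156, 157, 156, 157, 155, 158, 164, 164, 117, 87, 152, 156, 157, 155, 155, 156, 154, 156, 157, 154, 154, 154, 156, 129, 159, 163, 126, 89, 154, 155, 154, 153, 152, 154, 153]
198 [157, 158, 157, 159, 158, 160, 159, 160, 164, 167, 116, 89, 85, 156, 157, 157, 159, 156, 155, 157, 155, 155, 159, 156, 154, 158, 162, 162, 145, 89, 153, 153, 155, 155, 155, 157, 154]
201 [159, 159, 161, 158, 156, 158, 158, 160, 166, 166, 114, 87, 88, 154, 158, 156, 156, 160, 159, 158, 155, 157, 158, 155, 157, 132, 159, 161, 140, 91, 155, 156, 157, 155, 155, 158, 156]
tool delta mm [-24.1 201.5  60.2] rot [-0.     0.002 -0.001] now rack [ -99.4 -220.4   32.2] F [0.9 0.2 0.1] t 20.7
```

Run:
```python
from h import *
import cv2
RK=[.479,.1676,0,-.0019]
L=lambda x,y,z:proj("top",world(RK,[(x,y,z)]))[0].round(2)
for y in(79,73,41,35,3,-3,-35,-41,-73,-79): print(y,"z26",L(20,y,26),"z4",L(20,y,4))
for y in(-5.5,-32.5): print("block",y,L(-15,y,21),"low",L(-15,y,4))
a=cv2.imread("pics/top10.png").astype(int)
g=a.mean(2).astype(int)
print("192 all",g[190:196].mean(0).astype(int)[195:280].tolist())
print("block row215",g[212:217].mean(0).astype(int)[230:256].tolist())
print("gold",a[221:226].mean(0).astype(int)[230:256,2].tolist(),a[221:226].mean(0).astype(int)[230:256,0].tolist())
```

```text
79 z26 [196.  196.7] z4 [197.24 197.48]
73 z26 [198.88 196.65] z4 [200.05 197.44]
41 z26 [214.21 196.4 ] z4 [215.   197.19]
35 z26 [217.09 196.36] z4 [217.8  197.15]
3 z26 [232.39 196.11] z4 [232.72 196.9 ]
-3 z26 [235.25 196.06] z4 [235.51 196.86]
-35 z26 [250.51 195.82] z4 [250.39 196.62]
-41 z26 [253.37 195.77] z4 [253.18 196.57]
-73 z26 [268.6  195.52] z4 [268.02 196.33]
-79 z26 [271.45 195.48] z4 [270.81 196.28]
block -5.5 [236.73 212.83] low [236.91 213.12]
block -32.5 [249.58 212.61] low [249.51 212.9 ]
192 all [25, 143, 165, 165, 54, 74, 86, 157, 159, 158, 158, 158, 157, 158, 157, 158, 158, 157, 158, 162, 163, 164, 79, 86, 86, 154, 157, 157, 157, 157, 155, 156, 156, 155, 154, 156, 155, 159, 163, 163, 116, 86, 152, 155, 154, 155, 154, 155, 154, 155, 154, 155, 154, 154, 155, 129, 158, 160, 125, 88, 152, 154, 154, 153, 153, 154, 153, 152, 153, 152, 153, 153, 152, 105, 154, 156, 134, 130, 152, 152, 152, 152, 152, 151, 151]
block row215 [160, 160, 161, 160, 161, 161, 161, 111, 62, 59, 60, 58, 59, 60, 61, 60, 61, 61, 61, 68, 69, 88, 157, 157, 158, 158]
gold [172, 170, 172, 169, 171, 171, 171, 148, 212, 211, 218, 217, 216, 217, 217, 217, 217, 215, 215, 225, 103, 96, 167, 169, 168, 168] [156, 155, 156, 154, 155, 155, 156, 127, 98, 97, 100, 98, 96, 98, 99, 97, 98, 97, 97, 99, 69, 88, 151, 153, 152, 152]
```

The top picture's edges put the block about 1 mm right of the gap-3 centre and square. Clearance is 2.5 mm, so that is good. I'll move round to the front and lower behind the terminals.

```bash
echo '[[0, 0, 0.05, 0, 0, 0, 0], [0, 0, 0.05, 0, 0, 0, 0], [0, 0, 0.05, 0, 0, 0, 0], [0, -0.01, 0.05, 0, 0, 0, 0], [0, 0, 0, 0, 0, 0, 0]]' | python3 jog.py;echo '[[0, 0, 0, 0.04, 0, 0, 0], [0, 0, 0, 0, 0, 0, 0], [0, 0, 0, 0, 0, 0, 0]]' | python3 jog.py;python3 d.py -80 -19.7 -28
```

```text
time: 21.32
tool_pos: [0.3906, 0.1511, 0.0325]
tool_rot: [0.0, -0.002, 1.0, 0.0]
ft_force: [0.5, -0.2, -0.2]
width: -0.0001
finger_force: 0.0
time: 21.7
tool_pos: [0.3899, 0.1473, -0.0075]
tool_rot: [0.0, 0.002, 1.0, 0.0]
ft_force: [0.8, -0.3, 0.1]
width: 0.0
finger_force: 0.0
tool delta mm [-9.1  0.8 20.5] rot [ 0.     0.    -0.002] now rack [-89.1 -20.5  -7.5] F [ 0.8 -0.3  0.1] t 21.7
```

```bash
echo '[[0, 0, 0.001, 0.02, 0, 0, -0.002], [0, 0, 0, 0, 0, 0, 0], [0, 0, 0, 0, 0, 0, 0]]' | python3 jog.py; python3 d.py -30 -19.7 -28; echo '[[0, -0.01, 0, 0, 0, 0, 0], [0, -0.01, 0, 0, 0, 0, 0], [0, -0.01, 0, 0, 0, 0, 0], [0, -0.008, 0, 0, 0, 0, 0], [0, -0.008, 0, 0, 0, 0, 0]]' | python3 jog.py;echo '[[0, -0.007, 0, 0, 0, 0, 0], [0, -0.006, 0, 0, 0, 0, 0], [0, 0, 0, 0, 0, 0, 0]]' | python3 jog.py;python3 d.py -12 -19.7 -28
python3 - <<'E'
from cell import r
import cv2
for n in("scene","top"): cv2.imwrite(f"pics/{n}11.png",r.grab_frame(n)[:,:,::-1])
E
python3 g.py pics/scene11.png scene 205 185 60 50; python3 nb.py pics/top11.png 225 182 34 42
```

```text
time: 22.08
tool_pos: [0.3903, 0.1485, -0.0269]
tool_rot: [0.001, 0.001, 1.0, 0.0]
ft_force: [0.3, -0.1, 0.3]
width: 0.0004
finger_force: 0.0
tool delta mm [-58.7  -0.5   1.3] rot [0.    0.002 0.001] now rack [-88.7 -19.3 -26.9] F [ 0.3 -0.1  0.3] t 22.075
time: 22.7
tool_pos: [0.4356, 0.1484, -0.0283]
tool_rot: [-0.0, 0.0, 1.0, -0.0]
ft_force: [-1.1, -0.1, 1.2]
width: 0.0003
finger_force: 0.3
time: 23.08
tool_pos: [0.4487, 0.1485, -0.0281]
tool_rot: [0.0, 0.0, 1.0, 0.0]
ft_force: [0.4, -0.1, 0.0]
width: 0.0
finger_force: 0.0
tool delta mm [-18.3  -0.5  -0.1] rot [0.    0.    0.001] now rack [-30.3 -19.2 -28.1] F [ 0.4 -0.1  0. ] t 23.075
pics/scene11.png [241.29 202.8 ] 35 ang -85.7 rack [-13.3 -31.1]
pics/top11.png
..................................
..................................
..................................
..................................
..................................
..................................
..................................
..................................
..................................
..................................
.......................
[... 396 characters left out ...]

.ggg..ggggggggg.gggggggggggggggggg
gggggggg.ggggggggggggggggggggggggg
gggggggggggggggggggggggggggggggggg
gggggggggggggggggggggggggggggggggg
gggggggggggggggggggggggggggggggggg
gggggggggggggggggggggggggggggggggg
gggggggggggggggggggggggggggggggggg
gggggggggggggggggggggggggggggggggg
gggggggggggggggggggggggggggggggggg
gggggggggggggggggggggggggggggggggg
gggggggggggggggggggggggggggggggggg
gggggggggggggggggggggggggggggggggg
gggggggggggggggggggggggggggggggggg
gggggggggggggggggggggggggggggggggg
gggggggggggggggggggggggggggggggggg
gggggggggggggggggggggggggggggggggg
gggggggggggggggggggggggggggggggggg
gggggggggggggggggggggggggggggggggg
gggggggggggggggggggggggggggggggggg
gggggggggggggggggggggggggggggggggg
```

There's no jam so far. I continue slowly until the wall is felt.

```bash
echo '[[0, -0.005, 0, 0, 0, 0, 0], [0, -0.005, 0, 0, 0, 0, 0], [0, -0.003, 0, 0, 0, 0, 0], [0, -0.0015, 0, 0, 0, 0, 0], [0, 0, 0, 0, 0, 0, 0]]' | python3 jog.py; echo '[[0, -0.0015, 0, 0, 0, 0, 0], [0, 0, 0, 0, 0, 0, 0]]' | python3 jog.py; echo '[[0, -0.0015, 0, 0, 0, 0, 0], [0, 0, 0, 0, 0, 0, 0]]' | python3 jog.py;python3 d.py -12 -19.7 -28
```

```text
time: 23.8
tool_pos: [0.4629, 0.1484, -0.0281]
tool_rot: [0.0, 0.0, 1.0, 0.0]
ft_force: [0.2, 0.3, -0.1]
width: -0.0001
finger_force: 0.0
time: 24.05
tool_pos: [0.4643, 0.1484, -0.0281]
tool_rot: [0.0, 0.0, 1.0, 0.0]
ft_force: [0.1, -0.3, 0.4]
width: -0.0001
finger_force: 0.0
time: 24.3
tool_pos: [0.4659, 0.1484, -0.0281]
tool_rot: [0.0, 0.0, 1.0, 0.0]
ft_force: [-0.3, 0.3, 1.0]
width: 0.0003
finger_force: 0.0
tool delta mm [-1.1 -0.5 -0.1] rot [0.    0.    0.001] now rack [-13.1 -19.2 -28.1] F [-0.3  0.3  1. ] t 24.3
```

```bash
echo '[[0, -0.0015, 0, 0, 0, 0, 0], [0, 0, 0, 0, 0, 0, 0]]' | python3 jog.py; echo '[[0, -0.0015, 0, 0, 0, 0, 0], [0, 0, 0, 0, 0, 0, 0]]' | python3 jog.py; echo '[[0, -0.0015, 0, 0, 0, 0, 0], [0, 0, 0, 0, 0, 0, 0]]' | python3 jog.py
```

```text
time: 24.55
tool_pos: [0.4674, 0.1484, -0.0281]
tool_rot: [0.0, 0.0, 1.0, 0.0]
ft_force: [0.0, 0.9, 0.7]
width: 0.0
finger_force: 0.0
time: 24.8
tool_pos: [0.4689, 0.1484, -0.0281]
tool_rot: [0.0, 0.0, 1.0, 0.0]
ft_force: [-0.5, -1.2, -0.4]
width: -0.0002
finger_force: 0.0
time: 25.05
tool_pos: [0.4692, 0.1484, -0.0284]
tool_rot: [-0.001, 0.0, 1.0, -0.0]
ft_force: [-4.7, -0.2, 3.6]
width: 0.0004
finger_force: 2.7
```

The wall is felt at TCP rack x ≈ −10, as predicted for home. One small firming push, then I retreat straight back and check.

```bash
echo '[[0, -0.001, 0, 0, 0, 0, 0], [0, 0, 0, 0, 0, 0, 0]]' | python3 jog.py; echo '[[0, 0.012, 0, 0, 0, 0, 0], [0, 0.05, 0, 0, 0, 0, 0], [0, 0.03, -0.03, -0.04, 0, 0, 0], [0, 0, -0.05, -0.03, 0, 0, 0], [0, 0, -0.06, 0, 0, 0, 0]]' | python3 jog.py; echo '[[0, 0, -0.06, 0, 0, 0, 0], [0, 0, -0.05, 0, 0, 0, 0], [0, 0, 0, 0, 0, 0, 0], [0, 0, 0, 0, 0, 0, 0]]' | python3 jog.py
python3 - <<'E'
from cell import r
import cv2
for n in("scene","top"): cv2.imwrite(f"pics/{n}12.png",r.grab_frame(n)[:,:,::-1])
E
python3 g.py pics/top12.png top 225 190 40 30; python3 g.py pics/top12.png top 175 196 25 12; python3 g.py pics/top0.png top 175 196 25 12;python3 g.py pics/top12.png top 175 212 25 20; python3 g.py pics/top0.png top 175 212 25 20;python3 g.py pics/scene12.png scene 210 180 60 50;  python3 nb.py pics/top12.png 228 182 30 32;python3 nb.py pics/top12.png 174 182 30 32
```

```text
time: 25.3
tool_pos: [0.4691, 0.1484, -0.0285]
tool_rot: [-0.002, 0.0, 1.0, -0.0]
ft_force: [-7.8, -0.1, 5.6]
width: 0.0002
finger_force: 4.1
time: 25.92
tool_pos: [0.3816, 0.0074, 0.0451]
tool_rot: [0.005, -0.001, 1.0, -0.001]
ft_force: [1.5, 0.2, -0.4]
width: -0.0002
finger_force: 0.0
time: 26.42
tool_pos: [0.3788, -0.1014, 0.0417]
tool_rot: [0.0, 0.001, 1.0, 0.0]
ft_force: [0.6, 0.1, 0.5]
width: 0.0004
finger_force: 0.0
pics/top12.png [243.56 202.03] 59 ang -0.7 rack [  7.6 -20.2]
pics/top12.png [189.15 203.29] 59 ang -4.0 rack [ 6.8 94.1]
pics/top0.png [189.15 203.29] 59 ang -4.0 rack [ 6.8 94.1]
pics/top12.png [189.98 224.68] 80 ang -3.4 rack [-38.   92.6]
pics/top0.png [189.98 224.68] 80 ang -3.4 rack [-38.   92.6]
pics/scene12.png [244.03 194.18] 89 ang 39.1 rack [  7.8 -20.1]
pics/top12.png
..............................
..............................
..............................
..............................
..............................
.........NNNNNNNNNNNN.........
.........NNNNNNNNNNNN.........
.........NNNNNNNNNNNN.........
.........NNNNNNNNNNNN.........
.........NN
[... 1008 characters left out ...]
NNNNNNNN..........
.........NNNNNNNNNNN..........
.........NNNNNNNNNNN..........
.........NNNNNNNNNNN..........
.........NNNNNNNNNNN..........
.........NNNNNNNNNNN..........
.........NNNNNNNNNNN..........
.........NNNNNNNNNNNN.........
.........NNNNNNNNNNNN.........
.........N..N.................
.........gggggggggggg.........
.........ggggggggggggg........
.........ggggggggggggg........
.........ggggggggggggg........
.........ggggggggggggg........
.........gg...................
............N..N.NN...........
.............NN.N.............
.............N..N.N...........
................N.N...........
.............N..NN............
...............NN.N...........
...........N..NN..............
```

The block's gold end sits at rack x 7.6 mm, against 6.8 mm for the stored battery, so it is home and square in gap 3. The round cell and the stored battery are unmoved, and the arm is clear.

```bash
python3 -c "
from cell import r
print(r.sign_off())"
```

```text
the job is handed in; nothing more can be done
None
```

The rail was touched at gaps 1, 2 and 3 in order, and the block battery was pushed fully home into the third gap with the fingers withdrawn, the round cell and stored battery unmoved, and the job handed in at about 26.5 s.

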